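Weigh the jam caddy on the spring-arm scale

TASK

Weigh the little caddy of jam pots: pick it up by its wooden grip, keep it upright, bring its handle over the two hooks of the spring-arm scale and seat the handle wire at the bottom of both hooks. Go down gently with the arm as it sinks, neither leaning on the scale nor pressing it to its bottom stop, and let go only once the scale carries the whole weight and has settled, so that the arm neither drops nor springs back as you release it. Leave the caddy hanging still with the gripper away, and do not disturb the other things on the island.

Things in the scene. Friction and masses are not known exactly. Their poses are not given: they have to be found in the camera images.
- caddy_grip (a point): Middle of the wooden grip on the caddy's handle, where to hold it: a level wooden cylinder 16 mm thick, 44 mm long along this frame's y, 130 mm above the caddy's underside. Beyond the wood the handle is a bare 7 mm steel wire, straight and level out to 56 mm either side of the middle, then bends down to the caddy's ends (67 mm out). z is up; the same either way round.
- caddy: The loose caddy: a steel tray 72 x 142 mm (x, y) with two lidded stoneware jam pots side by side along y; origin at the centre of its underside, z up. The lids reach 66 mm up, which leaves about 60 mm of free height under the handle. It weighs 0.27 to 0.83 kg: how full the pots are cannot be seen.
- scale_seat (a point): The point midway between the scale's two hooks where the axis of the handle wire lies when seated; it moves down with the hooks. Unloaded it is 265 mm above the island. x points level from the hook tips back to the scale's column, y from hook to hook, z up; the frame stays level as the arm sinks.
- hook_tips (a point): Midway between the upturned tips of the two J-hooks (same axes as the seat). Relative to the seat point: hooks of 8 mm bar at y = +-40 mm, open on top, V-shaped seats; upturned tips at x = -22 mm reach 20 mm up; undersides 15 mm down; an upright plate 100 mm wide carries them at x = 94 to 102 mm, 31 mm up and down. Bring the handle over the tips from the -x side, hooks between handle and lids.
- scale_arm (a joint): How far the spring arm has sunk, rad: 0 unloaded (top stop), 0.5 bottom stop. Two parallel links 200 mm long rise 0.25 rad from column to hooks when unloaded, so the hooks stay level and sink on an arc: at value q the seat is 0.2 (sin 0.25 - sin(0.25 - q)) m lower and 0.2 (cos(0.25 - q) - cos 0.25) m further along its -x.
- scale: The fixed scale: foot, column 310 mm tall 334 mm along +x; origin on the island under the unloaded seat. Its barely damped spring lifts the hooks with about 0.3 N at the top, 1 N more per 10 mm sunk; the caddy rests 24 to 80 mm down, by weight. Lengthwise the arm is stiff: freed while pulled along it, too high or too low, it jumps. Limits: 0.5 rad/s while held, 0.25 rad/s once let go.
- toast_rack: Slatted wooden toast rack, 200 x 100 x 84 mm, loose bystander, origin under its centre.
- jam_jar: Clear glass jam jar with a twist cap, 68 mm thick and 96 mm tall, loose bystander, origin under its centre.
- butter_crock: White ceramic butter crock with a knobbed lid, 108 mm thick and 98 mm tall, loose bystander, origin under its centre.
- spoon_rest: Grey silicone spoon rest, 175 x 85 x 12 mm, loose bystander lying on the island, origin under its middle.
- mug: Mug, 80 mm thick and 95 mm tall, loose bystander, origin under its centre.
- plate: Plate 160 mm across, 20 mm high, loose bystander, origin under its centre.

How it is judged:
By the outcome, as a careful person would: the job done as asked, in the order asked, and still so for the second after the job is handed in, with the robot touching nothing.
It also fails if it takes over 69 s, if anything falls off the work surface, if the arm or the gripper's body presses on something with over 40 N, if the wrist force passes 120 N, or if a joint passes its speed limit or range.

ROBOT

A 6-joint arm with a two-finger parallel gripper is mounted at the origin on the work surface. World frame = base frame: x ahead of the robot, y to its left, z up, the work surface at z = 0. Lengths are in m, angles in rad, forces in N, time in s.
With the tool pointing down it reaches from about 0.375 to 0.975 m from the base axis. Payload 3.8 kg.
Tool frame: the origin (TCP) lies on the mounting face of the last link; the fingertips stand 173 mm ahead of it and the grasp point (between the pads) lies 155 mm ahead of it; x points along the fingers, z is the direction in which the jaws open and shut, and the axes are right-handed (so a half turn about x gives the same grasp; the last joint's range is limited). The gripper opens to 85 mm and grips with 20 to 120 N. Pads are 22 mm wide; open, the fingers measure 114 mm over their backs; the gripper's body (76 mm by 85 mm) begins 54 mm behind the grasp point. The pads swing forward as they close: fully open they stand 13 mm farther back than shut.
Start: joints at [1.11, 0.264, 1.604, -0, 1.274, -0.037], TCP at [0.278, 0.615, 0.405] pointing down, gripper open.
Joint ranges: [-2.63, 2.63], [-0.94, 2.18], [0.31, 2.57], [-1.31, 4.45], [0, 2.66], [-2.55, 2.55]. Speed limits (rad/s): [2.57, 2.57, 3.14, 3.14, 3.14, 3.14].

INTERFACE

Orientations are given as [roll, pitch, yaw] about the fixed x, y, z axes, in that order (R = Rz(yaw) Ry(pitch) Rx(roll)).
In Python, from rig import robot, viewer gives the robot as it stands.
- The arm moves only by the shell command python3 -m pendant 'ROWS'. ROWS is JSON, a list of rows, each a list of 5 numbers: the shift along the tool's x, y, z in m, then the turn about the tool's x in rad, then the opening, from 0 (shut) to 1 (fully open). A call has 1 to 20 rows; each row is the pose to reach, as a shift and turn from the pose commanded when the call began, along the tool's axes at that moment; what a row does not reach only later rows make up. A row lasts 1/12 s, in which the tool goes at most 41.7 mm and 7.16 degrees, less where a joint would pass 70% of its speed; a pose out of reach is approached as far as the arm can. A call with a gripper value outside its range is refused whole. The fingers move at their own pace and stop on an object; the grip force is fixed at half the most. Time passes only in rows, so rows that repeat a pose let the fingers close. It gives the time, the measured TCP pose, the force and the opening at its end, in the units of the state.
- robot.read_state(): the state, without advancing time (a new reading comes with each control period).
- viewer.camera(name): name is "scene" or "side" or "wrist"; returns the picture (420x560x3 uint8, red, green, blue); there is no depth.
- viewer.get_calibration(name): a dict with "K" (3x3 intrinsics, pixels), "pose" (4x4, takes a point from camera to world coordinates). Camera axes: x right, y up, looking along -z (the intrinsics and any distortion apply to the point x, -y, -z); pixel columns grow to the right and rows downward; lengths in m; the calibration is good to about 2 mm. A picture is of the moment at which its call begins: read the wrist's pose just before it. get_calibration takes no time and is no camera call; for the wrist camera it gives the pose at the moment of the call.
- robot.hand_in(): hands the job in, once; it reports no verdict.
Trained networks look in the newest picture that a camera, given by its name, has taken for a name from the list of things; names that differ only in an ending like _2 or _b are one class to them, and where a whole thing is asked for, a point or a joint stands for the part that bears it (a point fixed in the world has none). Each returns a list of dicts, best first, with "confidence" (0 to 1); they miss things now and then, are a little off and sometimes report something else, mostly with a low value. They report only what shows in the picture. A call takes as long as a camera call.
- viewer.masks_of(camera, thing): "mask" (420x560 bool, what is visible of it).
- viewer.mark_of(camera, thing): "centre" ([x, y, z] in m, in the coordinates of the camera as it stood for that picture, good to about 4 mm: a listed point, or the origin of a listed thing).
The state is a dict: "time": time; "joints": joint angles; "qvel": joint speeds; "joint_torque": joint torques, N m; "eef_pos": TCP position; "orientation": TCP orientation; "wrist_force": force on the tool from outside, world axes, zero at the start; "ft_torque": the same for the moment, N m; "gripper_width": opening from 0.0 (shut) to 1.0 (fully open).
Only numpy, scipy, OpenCV 4.12 (cv2) and the standard library are available. Lean on these libraries where they do the work, as an engineer would, in place of code of your own. Each camera call takes 0.05 s, during which the arm holds its last target.

## Working session

There is one attempt and no reset: what is moved stays moved. The work goes in short steps, Python scripts to look and compute and a shell command to move; the robot and the scene stay as the last step left them, time stands still between calls to the robot, and variables do not carry over. Pictures are saved under pics/ and viewed, and the job is handed in when it is done.

```bash
ls; mkdir -p pics
python3 - <<'E'
from rig import robot, viewer
import cv2, numpy as np
s=robot.read_state(); print({k:np.round(v,3).tolist() for k,v in s.items()})
for c in ["scene","side","wrist"]:
    im=viewer.camera(c); cv2.imwrite(f"pics/a_{c}.png",im[:,:,::-1])
    T=viewer.get_calibration(c)["pose"]; T=np.array(T)
    print(c,np.round(T[:3,3],3))
    for t in ["caddy_grip","caddy","scale_seat","hook_tips","scale","toast_rack","jam_jar","butter_crock","spoon_rest","mug","plate"]:
        r=viewer.mark_of(c,t)
        for d in r[:2]:
            p=T@np.append(d["centre"],1); print(c,t,round(d["confidence"],2),np.round(p[:3],3))
print(robot.read_state()["time"])
E
```

```text
pics
{'time': 0.0, 'joints': [1.11, 0.265, 1.605, -0.0, 1.274, -0.037], 'qvel': [0.001, -0.0, -0.001, -0.0, 0.0, 0.002], 'joint_torque': [-0.002, -51.513, -36.731, -0.0, 0.013, 0.0], 'eef_pos': [0.277, 0.615, 0.403], 'orientation': [3.116, 1.569, -2.021], 'wrist_force': [-0.316, -0.054, -0.731], 'ft_torque': [0.021, 0.063, -0.009], 'gripper_width': 1.0}
scene [1.186 0.58  0.88 ]
scene caddy_grip 0.97 [ 0.531 -0.194  0.128]
scene caddy 0.77 [ 0.529 -0.189  0.005]
scene caddy 0.54 [ 0.532 -0.192  0.13 ]
scene scale_seat 0.98 [0.52  0.186 0.267]
scene hook_tips 0.97 [0.506 0.18  0.283]
scene toast_rack 0.59 [ 0.602  0.476 -0.   ]
scene jam_jar 0.74 [ 0.54  -0.009  0.   ]
scene butter_crock 0.91 [ 0.308 -0.336  0.001]
scene spoon_rest 0.59 [ 0.373  0.004 -0.003]
scene plate 0.97 [0.392 0.547 0.005]
side [-0.023 -0.607  1.251]
side caddy_grip 0.93 [ 0.531 -0.197  0.126]
side caddy 0.8 [ 0.531 -0.194  0.003]
side scale_seat 0.64 [0.523 0.181 0.268]
side hook_tips 0.6 [0.504 0.184 0.28 ]
side toast_rack 0.8 [0.605 0.473 0.   ]
side toast_rack 0.18 [ 0.398  0.547 -0.002]
side butter_crock 0.55 [ 0.312 -0.341 -0.004]
side spoon_rest 0.84 [ 0.375 -0.001 -0.001]
side spoon_rest 0.57 [0.508 0.18  0.279]
side mug 0.82 [0.293 0.311 0.002]
side plate 0.62 [0.397 0.546 0.001]
side plate 0.57 [ 0.315 -0.342 -0.001]
wrist [0.21  0.646 0.374]
wrist toast_rack 0.3 [ 0.396  0.55  -0.001]
wrist mug 0.78 [0.292 0.313 0.   ]
wrist plate 0.61 [ 0.397  0.549 -0.004]
1.8
```

View pictures.

View pics/a_scene.png

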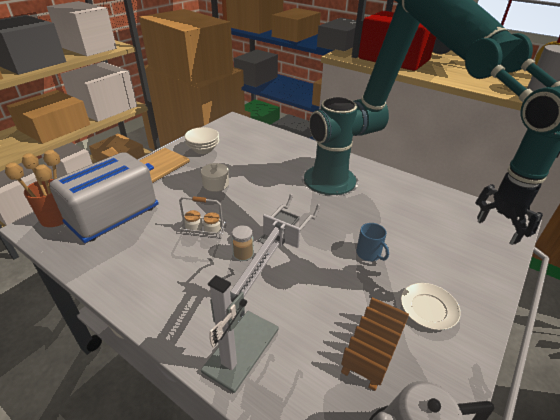

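View pics/a_side.png

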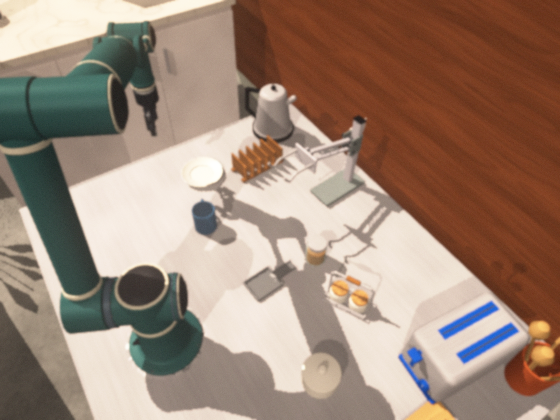

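```bash
cat > h.py <<'E'
import numpy as np, cv2
from rig import robot, viewer
def cal(c):
    k=viewer.get_calibration(c); return np.array(k["K"],float),np.array(k["pose"],float),k
def ray(c,uv,z):
    K,T,_=cal(c); u,v=uv
    d=np.linalg.inv(K)@[u,v,1]; d=T[:3,:3]@np.array([d[0],-d[1],-d[2]]); o=T[:3,3]
    return o+d*(z-o[2])/d[2]
def proj(c,p):
    K,T,_=cal(c); q=np.linalg.inv(T)@np.append(p,1); q=K@[q[0],-q[1],-q[2]]; return q[:2]/q[2]
def crop(c,f,x,y,w,h,s,out):
    im=cv2.imread(f)[y:y+h,x:x+w]; cv2.imwrite(out,cv2.resize(im,None,fx=s,fy=s,interpolation=cv2.INTER_CUBIC))
E
python3 - <<'E'
from h import *
print(cal("side")[2].keys())
print(ray("side",(359,118),.31),ray("scene",(218,285),.31))
a=cv2.imread("pics/a_scene.png");b=cv2.imread("pics/a_side.png")
f=lambda im,x,y,w,h:cv2.resize(im[y:y+h,x:x+w],(400,300),interpolation=cv2.INTER_CUBIC)
cv2.imwrite("pics/b.png",np.vstack([np.hstack([f(a,160,180,100,75),f(a,240,185,100,75)]),np.hstack([f(b,310,250,100,75),f(b,270,110,100,75)])]))
E
```

```text
dict_keys(['K', 'pose'])
[0.85979865 0.21665972 0.31      ] [0.85958221 0.21512696 0.31      ]
```

View pics/b.png

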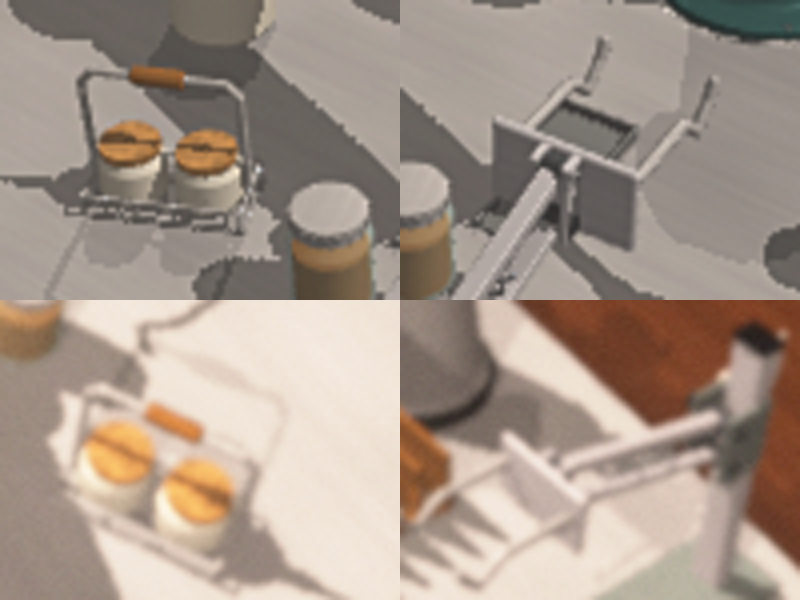

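Run:
```python
from h import *
P=lambda *a:print(np.round(a,4))
for c,a,b in [("scene",(181.5,198.5),(219.5,203.5)),("side",(333,272.5),(372.5,292)),("scene",(192.5,197.5),(206,200.5)),("side",(347,277),(359.5,284))]:
    p,q=ray(c,a,.13),ray(c,b,.13); d=q-p; print(c,p,q,(p+q)/2,np.linalg.norm(d),np.arctan2(d[1],d[0]))
p,q=ray("scene",(290.75,195),.285),ray("scene",(318.5,205),.285); d=q-p;print(p,q,(p+q)/2,np.linalg.norm(d),np.arctan2(d[1],d[0])-np.pi/2)
# predicted hooks overlay
S=np.array([.5215,.184,.267])
for yaw in(.05,.095,.14):
    x=np.array([np.cos(yaw),np.sin(yaw),0]);y=np.array([-x[1],x[0],0])
    for c in("scene","side"):
        print(yaw,c,[np.round(proj(c,S+a*x+b*y+[0,0,e]),1).tolist() for a,b,e in[(-22,40,20),(-22,-40,20),(98,50,31),(98,-50,31),(98,50,-31),(98,-50,-31),(334,0,43)] for a,b,e in [(a/1e3,b/1e3,e/1e3)]])
```

```text
scene [ 0.56206625 -0.23909146  0.13      ] [ 0.50758477 -0.12400623  0.13      ] [ 0.53482551 -0.18154885  0.13      ] 0.12732965659330228 2.0129393349025433
side [ 0.49925016 -0.14010091  0.13      ] [ 0.55568234 -0.253267    0.13      ] [ 0.52746625 -0.19668395  0.13      ] 0.12645612817257673 -1.1082157831130954
scene [ 0.53690368 -0.21493938  0.13      ] [ 0.52211587 -0.16907471  0.13      ] [ 0.52950977 -0.19200704  0.13      ] 0.04818970764312907 1.8826953844881142
side [ 0.52478484 -0.17462801  0.13      ] [ 0.54086877 -0.21273716  0.13      ] [ 0.5328268  -0.19368259  0.13      ] 0.04136423758196377 -1.1714277069020573
[0.50863749 0.14446265 0.285     ] [0.5010351  0.22464223 0.285     ] [0.5048363  0.18455244 0.285     ] 0.08053919030916167 0.09453444622271268
0.05 scene [[318.7, 203.4], [291.8, 192.9], [298.2, 227.5], [262.6, 212.1], [296.9, 246.8], [262.8, 231.2], [214.1, 280.1]]
0.05 side [[267.3, 162.1], [282.5, 177.3], [295.9, 142.8], [315.5, 160.6], [295.0, 156.7], [313.9, 174.5], [361.0, 121.1]]
0.095 scene [[318.7, 202.9], [291.2, 193.1], [300.4, 227.6], [263.6, 213.2], [298.9, 247.0], [263.7, 232.3], [220.2, 283.3]]
0.095 side [[267.0, 162.5], [283.1, 177.2], [294.5, 142.3], [315.1, 159.5], [293.7, 156.3], [313.5, 173.4], [357.9, 118.7]]
0.14 scene [[318.6, 202.5], [290.5, 193.4], [302.5, 227.7], [264.7, 214.3], [301.0, 247.0], [264.8, 233.5], [226.7, 286.4]]
0.14 side [[266.8, 162.9], [283.8, 177.1], [293.1, 141.9], [314.7, 158.4], [292.3, 155.8], [313.1, 172.3], [354.6, 116.5]]
```

```bash
cat >> h.py <<'E'
from scipy.spatial.transform import Rotation as Ro
def tool():
    s=robot.read_state(); return s,Ro.from_euler("xyz",s["orientation"]).as_matrix()
def to(target,zang):
    s,R=tool(); d=R.T@(np.array(target)-s["eef_pos"])
    # turn about tool x so that z axis points along zang (mod pi)
    a=np.arctan2(R[1,2],R[0,2]); e=(zang-a+np.pi/2)%np.pi-np.pi/2
    # tool x down => positive turn decreases world yaw
    sgn=np.sign(R[2,0]) 
    print("shift",np.round(d,4),"turn",round(sgn*e,4),"zang now",round(a,3),"R",np.round(R,3).tolist(),"t",round(s["time"],2))
E
python3 - <<'E'
from h import *
to([.531,-.194,.43],.43)
s,R=tool();print(viewer.get_calibration("wrist")["pose"],R.T@(np.array(viewer.get_calibration("wrist")["pose"])[:3,3]-s["eef_pos"]), s["joints"])
E
```

```text
shift [-0.0253 -0.5638 -0.6335] turn 0.717 zang now 1.147 R [[-0.0, -0.912, 0.411], [-0.0, 0.411, 0.912], [-1.0, 0.0, -0.0]] t 1.8
[[ 4.11252615e-01 -8.71555278e-01 -2.66950716e-01  2.09520059e-01]
 [ 9.11521282e-01  3.93378038e-01  1.19927774e-01  6.46305437e-01]
 [ 4.88864984e-04 -2.92651869e-01  9.56218931e-01  3.73924340e-01]
 [ 0.00000000e+00  0.00000000e+00  0.00000000e+00  1.00000000e+00]] [0.03072657 0.07480041 0.00029705] [ 1.11008807e+00  2.63920080e-01  1.60402885e+00  3.34945147e-06
  1.27368500e+00 -3.68923163e-02]
```

```bash
python3 -m pendant '[[-0.04,-0.01,-0.01,0,0.7],[-0.08,-0.02,-0.02,0.03,0.7],[-0.1,-0.045,-0.05,0.1,0.7],[-0.1,-0.072,-0.08,0.15,0.7],[-0.1,-0.099,-0.11,0.2,0.7],[-0.1,-0.126,-0.14,0.25,0.7],[-0.1,-0.153,-0.17,0.3,0.7],[-0.1,-0.18,-0.2,0.35,0.7],[-0.1,-0.207,-0.23,0.4,0.7],[-0.1,-0.234,-0.26,0.45,0.7],[-0.1,-0.261,-0.29,0.5,0.7],[-0.1,-0.288,-0.32,0.55,0.7],[-0.1,-0.315,-0.35,0.6,0.7],[-0.1,-0.342,-0.38,0.65,0.7],[-0.1,-0.369,-0.41,0.7,0.7],[-0.1,-0.396,-0.44,0.72,0.7],[-0.1,-0.423,-0.47,0.72,0.7],[-0.1,-0.45,-0.5,0.72,0.7],[-0.09,-0.477,-0.53,0.72,0.7],[-0.08,-0.504,-0.56,0.72,0.7]]'
python3 - <<'E'
from h import *
to([.531,-.194,.43],.43)
E
```

```text
time: 3.47
eef_pos: [0.5069, -0.1046, 0.4857]
orientation: [-0.615, 1.568, -0.189]
wrist_force: [0.2, 0.7, -0.3]
gripper_width: 0.7
shift [ 0.0558 -0.0912 -0.0152] turn -0.0034 zang now 0.427 R [[0.003, -0.414, 0.91], [-0.001, 0.91, 0.414], [-1.0, -0.002, 0.002]] t 3.47
```

```bash
python3 -m pendant '[[0.012,-0.03,-0.005,0,0.6],[0.024,-0.06,-0.01,0,0.6],[0.036,-0.085,-0.014,0,0.6],[0.048,-0.091,-0.015,0,0.6],[0.056,-0.091,-0.015,0,0.6],[0.056,-0.091,-0.015,0,0.6]]'
python3 - <<'E'
from h import *
im=viewer.camera("wrist");cv2.imwrite("pics/c.png",im[:,:,::-1])
K,T,_=cal("wrist")
for t in("caddy_grip","caddy"):
    for d in viewer.mark_of("wrist",t): print(t,d["confidence"],np.round(T@np.append(d["centre"],1),4))
print({k:np.round(v,3).tolist() for k,v in robot.read_state().items()})
E
```

```text
time: 3.97
eef_pos: [0.5299, -0.191, 0.426]
orientation: [2.194, 1.566, 2.62]
wrist_force: [-0.3, 1.3, -0.3]
gripper_width: 0.599
caddy_grip 0.87 [ 0.5327 -0.1926  0.1296  1.    ]
caddy 0.82 [ 0.5347 -0.189   0.0038  1.    ]
{'time': 4.117, 'joints': [-0.389, 0.039, 1.815, 0.0, 1.287, -0.817], 'qvel': [0.004, -0.011, -0.013, -0.001, -0.003, -0.002], 'joint_torque': [-0.36, -38.195, -36.275, -0.019, 0.014, 0.004], 'eef_pos': [0.531, -0.19, 0.429], 'orientation': [-0.231, 1.57, 0.197], 'wrist_force': [-0.637, -0.15, 0.376], 'ft_torque': [-0.047, 0.014, -0.022], 'gripper_width': 0.598}
```

View pics/c.png

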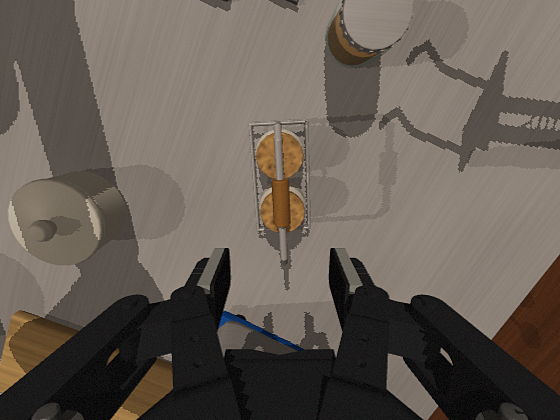

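Run:
```python
from h import *
for a,b in[((278,132),(283.5,258)),((280.5,180),(282,228)),((249.5,123),(258,233)),((305,122),(308,230))]:
    z=.13 if a[0]>270 and a[0]<300 else 0.01
    p,q=ray("wrist",a,z),ray("wrist",b,z);d=p-q;print(np.round((p+q)/2,4),np.linalg.norm(d),np.arctan2(d[1],d[0])-np.pi/2)
to([.532,-.193,.285],.43)
```

```text
[ 0.5333 -0.1912  0.13  ] 0.12188898738563254 0.47193245028084085
[ 0.5359 -0.196   0.13  ] 0.047106812108288536 0.46019066784206286
[ 0.5054 -0.2143  0.01  ] 0.14866923608344992 0.4792670785614783
[ 0.5676 -0.1828  0.01  ] 0.14541083104280583 0.48227080378079723
shift [ 1.444e-01 -3.000e-03 -1.000e-04] turn -0.0016 zang now 0.428 R [[0.001, -0.415, 0.91], [0.0, 0.91, 0.415], [-1.0, -0.0, 0.001]] t 4.12
```

```bash
python3 -m pendant '[[0.03,-0.004,0,-0.038,0.6],[0.06,-0.004,0,-0.038,0.6],[0.085,-0.004,0,-0.038,0.6],[0.105,-0.004,0,-0.038,0.6],[0.12,-0.004,0,-0.038,0.6],[0.132,-0.004,0,-0.038,0.6],[0.14,-0.004,0,-0.038,0.6],[0.144,-0.004,0,-0.038,0.6],[0.144,-0.004,0,-0.038,0.6]]'
python3 - <<'E'
from h import *
im=viewer.camera("wrist");cv2.imwrite("pics/d.png",im[:,:,::-1])
im=viewer.camera("side");cv2.imwrite("pics/d2.png",cv2.resize(im[230:330,280:420,::-1],None,fx=5,fy=5))
to([.533,-.194,.285],.465)
print({k:np.round(v,3).tolist() for k,v in robot.read_state().items() if "wrist" in k or "grip" in k})
E
```

```text
time: 4.87
eef_pos: [0.5325, -0.1947, 0.2846]
orientation: [2.22, 1.571, 2.686]
wrist_force: [0.6, -0.6, 0.9]
gripper_width: 0.601
shift [0.0008 0.001  0.0006] turn 0.0003 zang now 0.465 R [[0.002, -0.449, 0.894], [-0.001, 0.894, 0.449], [-1.0, -0.001, 0.001]] t 4.97
{'wrist_force': [0.5, 0.495, -0.361], 'gripper_width': 0.597}
```

View pics/d.png

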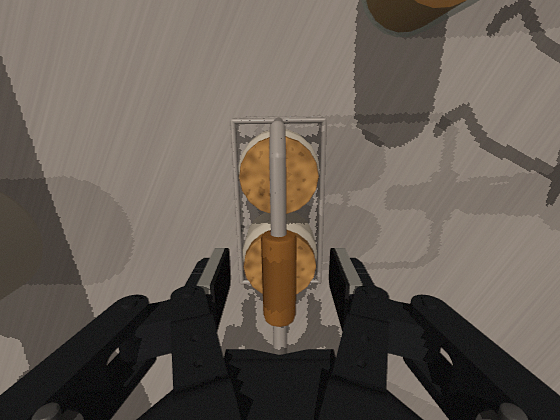

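View pics/d2.png

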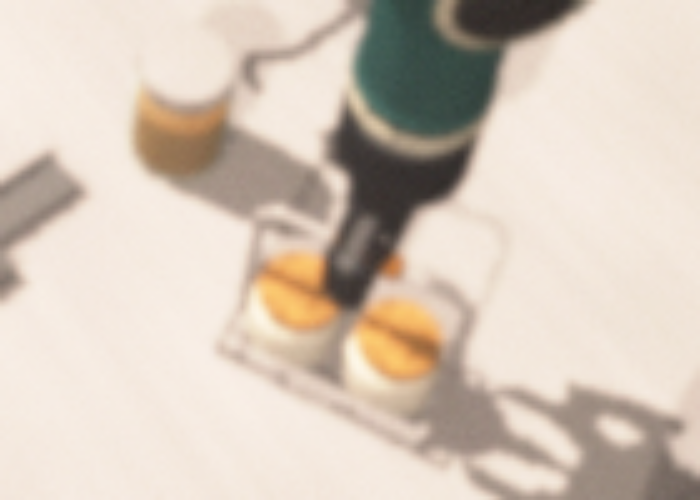

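```bash
python3 -m pendant '[[0,0,0,0,0.4],[0,0,0,0,0.2],[0,0,0,0,0],[0,0,0,0,0],[0,0,0,0,0],[0,0,0,0,0],[0,0,0,0,0],[0,0,0,0,0]]';  python3 -m pendant '[[-0.002,0,0,0,0],[-0.006,0,0,0,0],[-0.012,0,0,0,0],[-0.02,0,0,0,0],[-0.03,0,0,0,0],[-0.042,0,0,0,0],[-0.054,0,0,0,0],[-0.064,0,0,0,0],[-0.07,0,0,0,0]]'
python3 - <<'E'
from h import *
im=viewer.camera("side");cv2.imwrite("pics/e.png",cv2.resize(im[210:330,260:420,::-1],None,fx=4,fy=4))
print({k:np.round(v,3).tolist() for k,v in robot.read_state().items()})
E
```

```text
time: 5.63
eef_pos: [0.5326, -0.1954, 0.2856]
orientation: [-1.105, 1.57, -0.64]
wrist_force: [-2.0, -0.0, 5.9]
gripper_width: 0.163
time: 6.38
eef_pos: [0.533, -0.1953, 0.3575]
orientation: [-0.855, 1.567, -0.39]
wrist_force: [1.3, 0.4, -6.5]
gripper_width: 0.159
{'time': 6.433, 'joints': [-0.395, 0.095, 1.889, -0.0, 1.152, -0.86], 'qvel': [0.001, 0.014, 0.015, 0.001, -0.037, -0.001], 'joint_torque': [-0.121, -40.801, -35.303, -0.064, 0.176, -0.0], 'eef_pos': [0.533, -0.195, 0.358], 'orientation': [-0.866, 1.566, -0.401], 'wrist_force': [0.671, -0.426, -5.226], 'ft_torque': [-0.012, -0.046, 0.015], 'gripper_width': 0.164}
```

View pics/e.png

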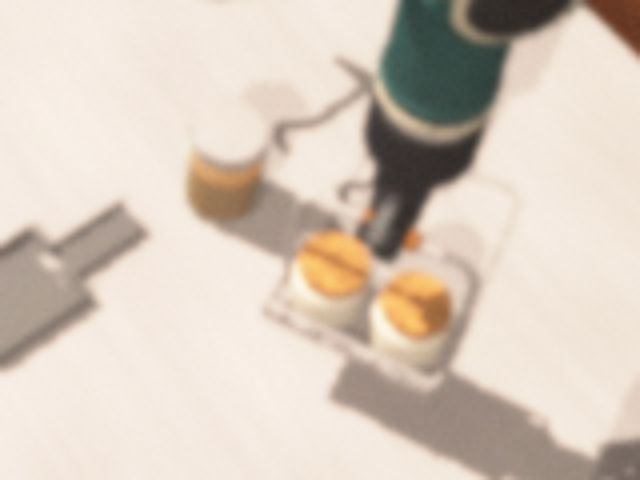

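Run:
```python
from h import *
to([.533,-.195,.456],.095)
to([.43,-.05,.456],.095)
to([.404,.1726,.456],.095)
```

```text
shift [-0.0977  0.0001  0.0003] turn 0.3701 zang now 0.465 R [[0.005, -0.448, 0.894], [-0.002, 0.894, 0.448], [-1.0, -0.004, 0.003]] t 6.43
shift [-0.0985  0.1759 -0.0267] turn 0.3701 zang now 0.465 R [[0.005, -0.448, 0.894], [-0.002, 0.894, 0.448], [-1.0, -0.004, 0.003]] t 6.43
shift [-0.099   0.3866  0.0499] turn 0.3701 zang now 0.465 R [[0.005, -0.448, 0.894], [-0.002, 0.894, 0.448], [-1.0, -0.004, 0.003]] t 6.43
```

```bash
python3 -m pendant '[[-0.005,0,0,0,0],[-0.015,0,0,0.01,0],[-0.03,0,0,0.02,0],[-0.047,0,0,0.04,0],[-0.064,0.004,-0.001,0.06,0],[-0.079,0.012,-0.003,0.09,0],[-0.09,0.024,-0.005,0.12,0],[-0.096,0.04,-0.008,0.15,0],[-0.099,0.058,-0.011,0.18,0],[-0.099,0.078,-0.014,0.21,0],[-0.099,0.1,-0.018,0.24,0],[-0.099,0.122,-0.021,0.27,0],[-0.099,0.144,-0.024,0.3,0],[-0.099,0.166,-0.025,0.32,0],[-0.099,0.188,-0.023,0.34,0],[-0.099,0.21,-0.016,0.355,0],[-0.099,0.232,-0.008,0.365,0],[-0.099,0.254,0,0.37,0],[-0.099,0.274,0.008,0.37,0],[-0.099,0.292,0.015,0.37,0]]'
python3 - <<'E'
from h import *
to([.404,.1726,.456],.095)
E
```

```text
time: 8.1
eef_pos: [0.4141, 0.0738, 0.4539]
orientation: [1.971, 1.57, 2.066]
wrist_force: [-0.2, 0.8, -7.1]
gripper_width: 0.165
shift [-0.0021  0.0993 -0.0007] turn -0.0001 zang now 0.095 R [[-0.0, -0.095, 0.996], [0.0, 0.996, 0.095], [-1.0, 0.0, -0.0]] t 8.1
```

```bash
python3 -m pendant '[[0,0.015,0,0,0],[0,0.03,0,0,0],[0,0.045,0,0,0],[0,0.06,0,0,0],[0,0.073,0,0,0],[0,0.084,0,0,0],[0,0.092,0,0,0],[0,0.097,0,0,0],[0,0.099,0,0,0],[0,0.099,0,0,0],[0,0.099,0,0,0],[0,0.099,0,0,0]]'
python3 - <<'E'
from h import *
F=[];E=[]
res={}
for c in["scene","side","wrist"]:
    im=viewer.camera(c);cv2.imwrite(f"pics/f_{c}.png",im[:,:,::-1]);s=robot.read_state();F.append(s["wrist_force"]);E.append(s["eef_pos"])
    _,T,_=cal(c)
    for t in["caddy_grip","scale_seat","hook_tips"]:
        for d in viewer.mark_of(c,t)[:1]: print(c,t,round(d["confidence"],2),np.round((T@np.append(d["centre"],1))[:3],4))
        s=robot.read_state();F.append(s["wrist_force"]);E.append(s["eef_pos"])
F=np.array(F);print(F.mean(0),F.std(0),np.mean(E,0),np.std(E,0),s["ft_torque"],s["time"])
E
```

```text
time: 9.1
eef_pos: [0.4055, 0.1707, 0.4536]
orientation: [-1.77, 1.57, -1.675]
wrist_force: [-0.5, 0.5, -7.1]
gripper_width: 0.163
scene caddy_grip 0.8 [0.4038 0.1729 0.2997]
scene scale_seat 0.94 [0.5165 0.183  0.2676]
scene hook_tips 0.84 [0.5043 0.1797 0.2799]
side caddy_grip 0.93 [0.4047 0.1681 0.2946]
side scale_seat 0.89 [0.5203 0.1801 0.2689]
side hook_tips 0.6 [0.5054 0.182  0.2803]
wrist caddy_grip 0.93 [0.4071 0.171  0.2973]
[-0.04793063  0.17030352 -6.52290903] [0.54109874 0.51462107 0.58467607] [0.40551471 0.1709437  0.45368278] [2.80911507e-05 1.52947841e-04 2.04558399e-05] [0.01614415 0.01186877 0.07578896] 9.7
```

View pics/f_scene.png

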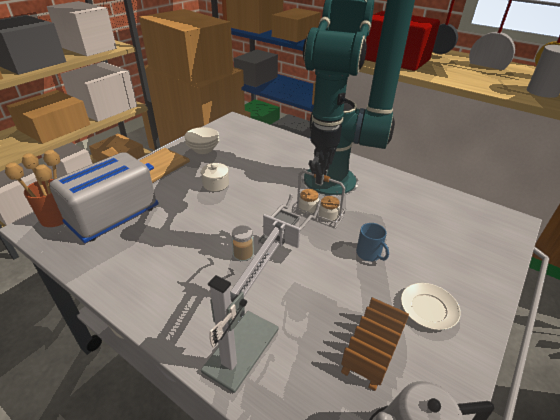

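View pics/f_side.png

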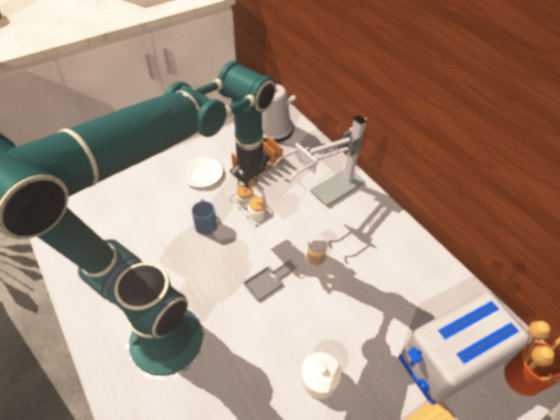

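View pics/f_wrist.png

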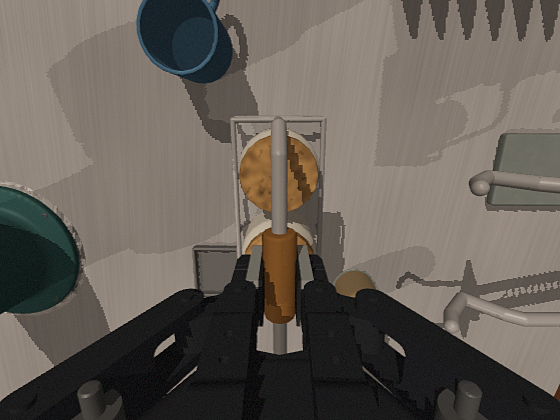

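Run:
```python
from h import *
for z in(.282,.285):
    p,q=ray("wrist",(480,184),z),ray("wrist",(452,323),z);d=p-q
    print(p,q,(p+q)/2,np.linalg.norm(d),np.arctan2(d[1],d[0])-np.pi/2)
yaw=.095;x=np.array([np.cos(yaw),np.sin(yaw),0]);y=np.array([-x[1],x[0],0])
for S in([.5235,.184,.265],[.527,.184,.265]):
  for b in(.04,-.04):
    print(S,[np.round(proj("wrist",S+a*x+b*y+[0,0,e]),1).tolist() for a,e in[(-.022,.02),(-.022,.01),(0,0),(.09,0)]])
im=cv2.imread("pics/f_wrist.png")[120:360,380:560];cv2.imwrite("pics/g.png",cv2.resize(im,None,fx=2.5,fy=2.5))
b=cv2.imread("pics/f_side.png")[130:190,220:320];cv2.imwrite("pics/g2.png",cv2.resize(b,None,fx=7,fy=7,interpolation=cv2.INTER_CUBIC))
```

```text
[0.49791646 0.22240248 0.282     ] [0.50543625 0.14301713 0.282     ] [0.50167636 0.18270981 0.282     ] 0.07974071422849723 0.0944433129124691
[0.49580003 0.22290209 0.285     ] [0.50315974 0.14520664 0.285     ] [0.49947989 0.18405436 0.285     ] 0.0780432478752612 0.09444331291246955
[0.5235, 0.184, 0.265] [[483.4, 186.8], [470.5, 182.1], [500.1, 178.0], [667.7, 178.0]]
[0.5235, 0.184, 0.265] [[454.5, 328.0], [444.9, 316.3], [472.1, 305.7], [618.4, 305.7]]
[0.527, 0.184, 0.265] [[490.6, 187.5], [477.3, 182.8], [506.5, 178.6], [674.0, 178.6]]
[0.527, 0.184, 0.265] [[460.7, 328.6], [450.8, 316.7], [477.6, 306.2], [623.9, 306.2]]
```

View pics/g.png

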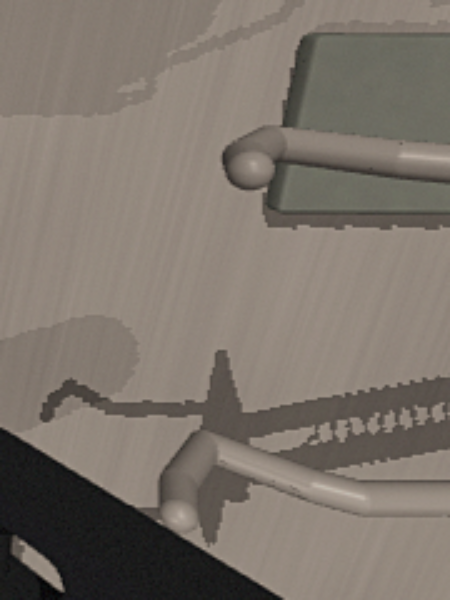

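View pics/g2.png

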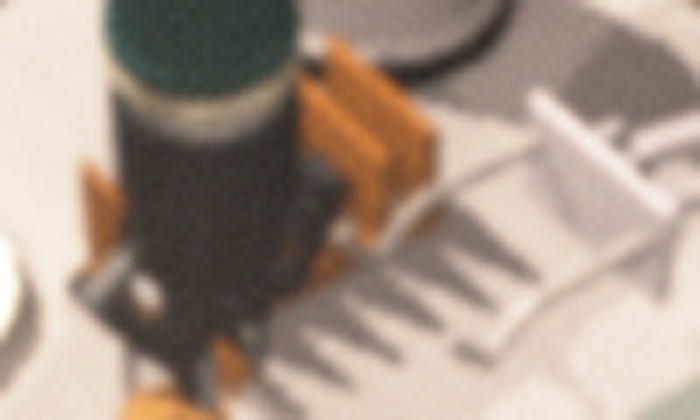

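```bash
python3 -m pendant '[[-0.001,0,0.002,0,0],[-0.002,0,0.006,0,0],[-0.002,0.001,0.012,0,0],[-0.002,0.001,0.02,0,0],[-0.002,0.001,0.03,0,0],[-0.002,0.001,0.04,0,0],[-0.002,0.001,0.05,0,0],[-0.002,0.001,0.06,0,0],[-0.002,0.002,0.07,0,0],[-0.002,0.002,0.08,0,0],[-0.002,0.002,0.09,0,0],[-0.002,0.002,0.099,0,0],[-0.002,0.002,0.106,0,0],[-0.002,0.002,0.112,0,0],[-0.002,0.002,0.115,0,0],[-0.002,0.002,0.117,0,0],[-0.002,0.002,0.117,0,0],[-0.002,0.002,0.117,0,0]]'
python3 - <<'E'
from h import *
F=[]
for c in["scene","side","wrist"]:
    im=viewer.camera(c);cv2.imwrite(f"pics/h_{c}.png",im[:,:,::-1]);s=robot.read_state();F.append(s["wrist_force"])
a=cv2.imread("pics/h_scene.png")[140:260,230:390];b=cv2.imread("pics/h_side.png")[110:210,250:350]
cv2.imwrite("pics/h1.png",np.hstack([cv2.resize(a,(400,300),interpolation=2),cv2.resize(b,(300,300),interpolation=2)]))
F=np.array(F);print(F.mean(0));to([.5215,.1835,.455],.0945); print(s["eef_pos"])
E
```

```text
time: 11.2
eef_pos: [0.5215, 0.1842, 0.4556]
orientation: [3.104, 1.57, -3.085]
wrist_force: [1.2, 0.6, -7.1]
gripper_width: 0.164
[-0.24836087  0.09782876 -7.5507438 ]
shift [ 0.0008 -0.0008  0.    ] turn 0.0007 zang now 0.095 R [[-0.0, -0.095, 0.995], [0.0, 0.995, 0.095], [-1.0, 0.0, -0.0]] t 11.35
[0.52139467 0.18425019 0.45576614]
```

View pics/h_wrist.png

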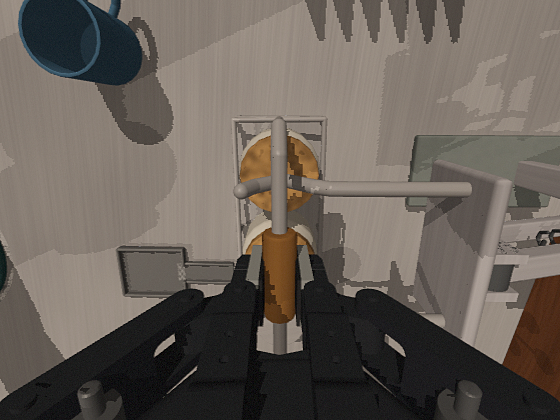

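View pics/h1.png

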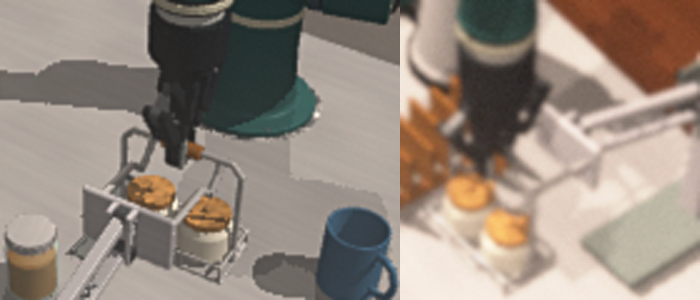

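```bash
python3 -m pendant '[[0.001,-0.001,0,0,0],[0.003,-0.001,0,0,0],[0.006,-0.001,0,0,0],[0.01,-0.001,0,0,0],[0.014,-0.001,0,0,0],[0.018,-0.001,0,0,0],[0.022,-0.001,0,0,0],[0.026,-0.001,0,0,0],[0.029,-0.001,0,0,0],[0.031,-0.001,0,0,0],[0.032,-0.001,0,0,0],[0.032,-0.001,0,0,0],[0.032,-0.001,0,0,0]]'
python3 - <<'E'
from h import *
F=[]
for c in["scene","side","wrist"]*3:
    im=viewer.camera(c);cv2.imwrite(f"pics/i_{c}.png",im[:,:,::-1]);s=robot.read_state();F.append(s["wrist_force"])
a=cv2.imread("pics/i_scene.png")[140:260,230:390];b=cv2.imread("pics/i_wrist.png")[140:240,200:333]
cv2.imwrite("pics/i1.png",np.hstack([cv2.resize(a,(400,300),interpolation=2),cv2.resize(b,(400,300),interpolation=2)]))
F=np.array(F);print(F.mean(0)); print(s["eef_pos"],s["time"])
E
```

```text
time: 12.43
eef_pos: [0.5219, 0.1833, 0.4238]
orientation: [0.111, 1.571, 0.206]
wrist_force: [1.2, -0.1, -6.3]
gripper_width: 0.165
[-0.34534905 -0.07962259 -6.63465787]
[0.52185843 0.18325579 0.4237582 ] 12.8833
```

View pics/i1.png

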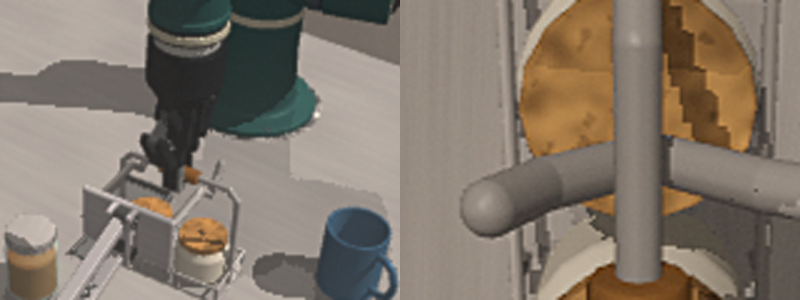

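```bash
python3 -m pendant '[[0.001,0,0,0,0],[0.003,0,0,0,0],[0.005,0,-0.0002,0,0],[0.0075,0,-0.001,0,0],[0.01,0,-0.0015,0,0],[0.0125,0,-0.002,0,0],[0.015,0,-0.0026,0,0],[0.0175,0,-0.003,0,0],[0.02,0,-0.0035,0,0],[0.0225,0,-0.0039,0,0],[0.025,0,-0.0042,0,0],[0.0275,0,-0.0046,0,0],[0.03,0,-0.0049,0,0],[0.0325,0,-0.0051,0,0],[0.035,0,-0.0054,0,0],[0.0375,0,-0.0056,0,0],[0.04,0,-0.0058,0,0],[0.042,0,-0.0059,0,0],[0.044,0,-0.006,0,0],[0.044,0,-0.006,0,0]]'
python3 - <<'E'
from h import *
F=[]
for c in["scene","side","wrist"]*4:
    im=viewer.camera(c);cv2.imwrite(f"pics/j_{c}.png",im[:,:,::-1]);s=robot.read_state();F.append(s["wrist_force"])
a=cv2.imread("pics/j_scene.png")[140:260,230:390];b=cv2.imread("pics/j_wrist.png")[140:240,200:333]
cv2.imwrite("pics/j1.png",np.hstack([cv2.resize(a,(400,300),interpolation=2),cv2.resize(b,(400,300),interpolation=2)]))
F=np.array(F);print(F.mean(0),F.std(0)); print(s["eef_pos"],s["ft_torque"],s["time"])
E
```

```text
time: 14.55
eef_pos: [0.5161, 0.1827, 0.3795]
orientation: [0.143, 1.57, 0.238]
wrist_force: [5.0, 0.8, -2.7]
gripper_width: 0.167
[ 4.78477654  0.36168022 -2.38402784] [0.67733489 0.5068802  0.40962019]
[0.51608702 0.1826907  0.37993808] [ 0.13790595 -0.80981105 -0.13225834] 15.15
```

View pics/j1.png

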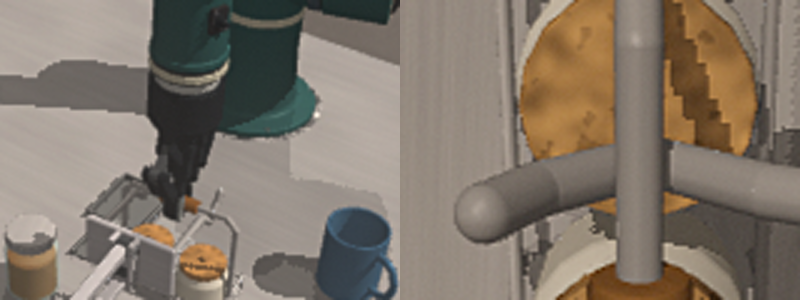

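View pics/j_wrist.png

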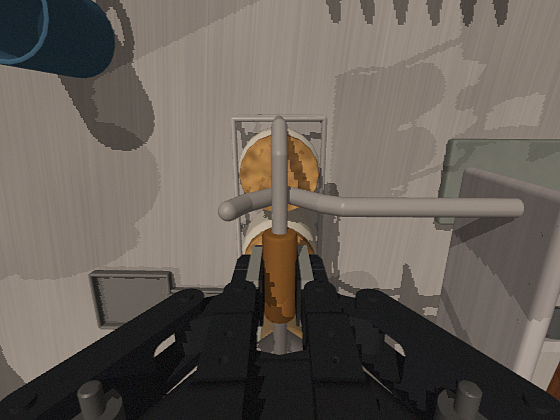

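```bash
python3 -m pendant '[[0,0,0.0005,0,0],[0,0,0.001,0,0],[0,0,0.001,0,0]]'
cat >> h.py <<'E'
def samp(n=12):
    F=[];t=[]
    for i in range(n):
        viewer.camera("side");s=robot.read_state();F.append(s["wrist_force"]);t.append(s["ft_torque"])
    F=np.array(F);print("F",F.mean(0).round(2),"se",(F.std(0)/n**.5).round(2),"T",np.mean(t,0).round(3));print(s["eef_pos"].round(5) if hasattr(s["eef_pos"],"round") else s["eef_pos"],s["time"])
E
python3 -c "
from h import *
samp()"
```

```text
time: 15.4
eef_pos: [0.5166, 0.1828, 0.3795]
orientation: [3.127, 1.57, -3.062]
wrist_force: [1.9, -0.6, -2.0]
gripper_width: 0.163
F [ 1.92  0.38 -2.23] se [0.18 0.15 0.15] T [ 0.119 -0.289 -0.006]
[0.51676 0.18278 0.37959] 16.0
```

```bash
python3 -m pendant '[[0.001,0,0.0004,0,0],[0.003,0,0.0006,0,0],[0.005,0,0.0005,0,0],[0.007,0,0.0005,0,0],[0.009,0,0.0005,0,0],[0.011,0,0.0005,0,0],[0.013,0,0.0006,0,0],[0.015,0,0.0006,0,0],[0.017,0,0.0007,0,0],[0.0185,0,0.0008,0,0],[0.0195,0,0.0008,0,0],[0.02,0,0.0008,0,0],[0.02,0,0.0008,0,0]]'; python3 -c "
from h import *
samp(20)"
```

```text
time: 17.08
eef_pos: [0.5176, 0.1828, 0.3596]
orientation: [-2.895, 1.571, -2.8]
wrist_force: [-0.3, -0.3, -0.9]
gripper_width: 0.161
F [-1.11  0.03 -0.36] se [0.11 0.1  0.15] T [ 0.014  0.15  -0.113]
[0.51765 0.18285 0.35968] 18.0833
```

```bash
python3 -m pendant '[[0.001,0,-0.0001,0,0],[0.002,0,-0.0002,0,0],[0.003,0,-0.0002,0,0],[0.003,0,-0.0002,0,0],[0.003,0,-0.0002,0,0]]'; python3 -c "
from h import *
samp(40)"
```

```text
time: 18.5
eef_pos: [0.5177, 0.1828, 0.3568]
orientation: [0.093, 1.57, 0.188]
wrist_force: [0.2, 0.1, -0.0]
gripper_width: 0.162
F [ 2.27  0.11 -0.09] se [0.15 0.08 0.07] T [ 0.038 -0.352 -0.139]
[0.51757 0.18284 0.35674] 20.5
```

Run:
```python
from h import *
A=[]
for i in range(16):
    viewer.camera("side");s=robot.read_state();A.append(np.r_[s["wrist_force"],s["ft_torque"][1],s["eef_pos"]])
A=np.array(A)
print(A[:,0].round(1),A[:,2].round(1));print((A[:,4:]*1e3).round(2)[::3]);print(A.mean(0).round(3),s["time"])
```

```text
[4.6 3.4 3.7 3.2 3.5 3.9 4.7 5.4 4.3 4.  4.1 4.3 4.9 5.  4.9 4.9] [ 0.4  0.   0.6  0.4  0.6  0.2 -0.6  0.2  0.2 -0.4  0.4 -0.3  0.7  0.4
 -0.  -0.3]
[[517.58 182.84 356.77]
 [517.56 182.86 356.78]
 [517.56 182.86 356.77]
 [517.57 182.83 356.78]
 [517.52 182.85 356.74]
 [517.53 182.84 356.74]]
[ 4.309  0.329  0.163 -0.655  0.518  0.183  0.357] 21.3
```

```bash
cat >> h.py <<'E'
def series(n=16):
    A=[]
    for i in range(n):
        viewer.camera("wrist");s=robot.read_state();A.append(np.r_[s["wrist_force"],s["eef_pos"]])
    A=np.array(A);print("Fx",A[:,0].round(1),"\nFy",A[:,1].round(1),"\nFz",A[:,2].round(1));print((A[:,3:]*1e3).round(2)[[0,n//2,-1]],A.mean(0).round(3),s["time"])
    print(s["joints"].round(5) if hasattr(s["joints"],"round") else s["joints"])
E
python3 -m pendant '[[0,0,0.0004,0,0],[0,0,0.0004,0,0]]'; python3 -c "
from h import *
series()
im=viewer.camera('wrist');cv2.imwrite('pics/k.png',cv2.resize(im[100:340,160:400,::-1],None,fx=2.5,fy=2.5))"
```

```text
time: 21.47
eef_pos: [0.5177, 0.1829, 0.3565]
orientation: [-3.069, 1.57, -2.974]
wrist_force: [3.5, 0.3, 1.2]
gripper_width: 0.166
Fx [4.3 4.6 3.9 3.1 3.  3.  2.5 3.5 3.1 3.2 1.8 2.9 3.  2.9 2.1 3. ] 
Fy [ 1.2 -0.9  0.5  0.   0.6 -0.2  0.7 -0.2  0.8  0.   0.8  0.4  0.6  0.7
  1.9 -0.3] 
Fz [-0.1 -0.1  0.3  0.1 -0.2  0.4  1.   0.9  0.4  0.7  0.   0.2  0.3  0.1
 -0.8 -0.4]
[[517.74 182.88 356.55]
 [517.75 182.85 356.58]
 [517.77 182.85 356.59]] [3.112 0.416 0.16  0.518 0.183 0.357] 22.2667
[2.94100e-01 6.27000e-02 1.92761e+00 5.00000e-05 1.15168e+00 1.99090e-01]
```

View pics/k.png

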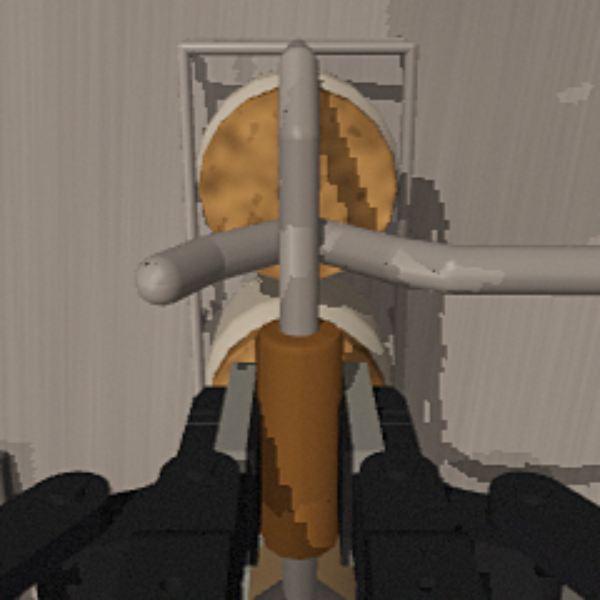

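```bash
python3 -m pendant '[[0,0,0.0004,0,0],[0,0,0.0004,0,0]]'; python3 -c "
from h import *
series(30)"
```

```text
time: 22.48
eef_pos: [0.518, 0.1829, 0.3564]
orientation: [-3.056, 1.57, -2.961]
wrist_force: [1.9, 0.5, -0.3]
gripper_width: 0.164
Fx [ 1.6  1.1  1.3  1.2  0.5  0.2 -0.3  0.9 -0.8 -0.4 -0.  -1.1 -0.6 -1.2
 -1.  -0.7 -1.3 -1.5 -0.9 -1.3 -2.1 -2.3 -2.8 -1.8 -1.8 -2.9 -1.9 -2.5
 -2.4 -3.3] 
Fy [ 0.9  0.5  0.4  0.3 -0.2 -0.1  0.9 -0.2 -0.1  1.7  0.7  0.2 -0.6  0.5
  0.2  1.   0.1 -0.6 -0.3  0.3 -0.4  0.5  0.3  0.3  0.1 -1.  -0.1  0.3
 -0.  -0.1] 
Fz [-0.  -0.4 -0.   0.1  0.1 -0.8 -1.3 -0.   0.2 -0.4  0.8 -0.3  0.3  0.
  0.1 -1.1 -0.9 -0.7  0.3 -0.5  0.3 -0.4 -0.5 -0.4  0.2 -0.2 -1.8 -1.1
 -0.9  0. ]
[[517.97 182.89 356.42]
 [518.03 182.89 356.49]
 [518.12 182.91 356.57]] [-0.944  0.172 -0.307  0.518  0.183  0.356] 23.9833
[2.94020e-01 6.34300e-02 1.92688e+00 5.00000e-05 1.15184e+00 1.99010e-01]
```

```bash
python3 -m pendant '[[0,0,-0.0003,0,0],[0,0,-0.0003,0,0]]'; python3 -c "
from h import *
series(30)"
```

```text
time: 24.15
eef_pos: [0.518, 0.1829, 0.3567]
orientation: [-0.353, 1.571, -0.258]
wrist_force: [-2.4, -0.7, -0.7]
gripper_width: 0.163
Fx [-2.1 -2.6 -3.2 -2.  -3.  -2.6 -1.4 -3.  -2.7 -1.9 -2.3 -2.8 -2.6 -1.8
 -1.6 -2.6 -2.1 -3.1 -1.7 -2.7 -2.4 -2.8 -2.  -2.  -1.5 -2.  -2.4 -2.3
 -1.8 -2.3] 
Fy [-0.1 -0.2  0.2 -1.5 -0.   0.  -0.1 -0.4 -0.1 -0.2 -0.   0.1 -0.7  0.5
 -0.6 -0.9 -0.4 -0.6  0.4 -0.7 -0.8  0.3 -0.6 -0.5 -0.1  0.3  0.2 -0.1
 -0.5  0.4] 
Fz [-0.7 -0.4  0.3 -0.3 -0.6 -0.2 -0.5  0.1 -0.7 -0.4  0.1 -1.   0.3 -1.
 -0.7 -0.6  0.1 -0.9 -1.  -0.5 -0.2 -0.4 -1.1 -0.6 -1.  -0.5  0.7 -1.
 -0.7 -0.2]
[[517.98 182.88 356.72]
 [517.99 182.89 356.7 ]
 [517.97 182.89 356.68]] [-2.311 -0.227 -0.448  0.518  0.183  0.357] 25.65
[ 0.29407  0.06287  1.92726 -0.       1.15145  0.1991 ]
```

```bash
python3 -m pendant '[[0.0005,0,-0.0001,0,0],[0.001,0,-0.0001,0,0],[0.0015,0,-0.0001,0,0]]'; python3 -c "
from h import *
series(30)"
```

```text
time: 25.9
eef_pos: [0.518, 0.1829, 0.3552]
orientation: [0.089, 1.57, 0.184]
wrist_force: [-1.1, -0.5, 0.0]
gripper_width: 0.169
Fx [-1.7 -1.1 -0.8 -1.  -1.5 -0.5 -1.  -1.3 -1.  -0.9 -1.6 -1.1 -1.  -0.3
 -0.8 -0.2 -0.7 -0.5 -0.3 -0.8 -0.7 -0.5 -0.1 -0.   0.2 -0.5 -0.   0.3
  0.2  0.3] 
Fy [-0.3  0.3  1.  -0.2 -0.2  0.7 -0.8 -0.3 -0.4 -0.7 -0.7  0.3  0.3 -0.2
 -0.7  0.3 -0.  -0.3  0.3  0.5 -0.6  0.7  0.3  0.3  0.5  0.2  0.  -0.3
  0.4  0.7] 
Fz [-0.8  0.2  0.  -1.2 -0.9 -0.1 -0.5 -0.5 -0.4 -0.8 -0.2  0.3 -0.3  0.3
 -0.1 -0.8  0.1  0.7 -0.2 -0.3 -0.3 -0.4 -0.6 -0.8  0.6  1.1  0.7  0.5
 -0.3  0. ]
[[517.98 182.89 355.13]
 [517.94 182.89 355.27]
 [517.93 182.88 355.23]] [-0.634  0.028 -0.172  0.518  0.183  0.355] 27.4
[ 2.94090e-01  6.39700e-02  1.92890e+00 -1.00000e-05  1.14848e+00
  1.99090e-01]
```

```bash
python3 -m pendant '[[0,0,0.0001,0,0]]'; python3 -c "
from h import *
series(40)"
```

```text
time: 27.48
eef_pos: [0.518, 0.1829, 0.3552]
orientation: [0.478, 1.571, 0.573]
wrist_force: [-0.2, -1.1, 0.2]
gripper_width: 0.167
Fx [-0.4 -1.4 -0.4 -0.1 -0.3 -0.2  0.5 -0.5 -0.6 -0.3 -0.4 -0.1 -0.3 -0.2
  0.2 -0.8 -1.1 -0.  -0.2 -1.2  0.3 -0.6 -0.9  1.   0.5 -0.1  0.4 -1.2
 -0.1 -0.1 -0.4 -0.8  0.2 -0.  -0.5 -0.4  0.3 -0.3  0.1 -0.6] 
Fy [ 0.3  0.5 -0.5  0.8 -0.4  0.7  0.3 -0.7  0.6 -0.8 -0.1  0.1  0.1  0.
  0.8  0.5  0.5  0.2  0.4 -0.3 -0.2 -0.6 -0.   0.4 -0.5  0.9 -0.4  0.2
  0.1  0.2  0.1  0.1 -0.4 -1.1 -0.7 -0.   0.  -1.   0.4  0.3] 
Fz [-0.7 -0.7 -0.4  0.1 -0.8 -0.1  0.5 -0.7  0.6 -0.2 -0.2 -0.4 -0.5  0.1
  0.1 -1.  -0.   0.2  0.3 -0.1 -0.9 -0.1 -1.2 -0.1  1.  -0.2  0.6 -0.2
 -0.6  0.3 -1.1  0.3 -0.9  0.6  0.2  0.2 -0.7  0.2  0.2  0.4]
[[517.99 182.87 355.2 ]
 [517.99 182.91 355.21]
 [517.97 182.88 355.18]] [-0.272  0.027 -0.147  0.518  0.183  0.355] 29.4833
[2.94070e-01 6.41500e-02 1.92880e+00 2.00000e-05 1.14865e+00 1.99090e-01]
```

```bash
python3 -m pendant '[[0.0005,0,0,0,0],[0.0005,0,0,0,0.18],[0.0005,0,0,0,0.21],[0.0005,0,0,0,0.24],[0.0005,0,0,0,0.28],[0.0005,0,0,0,0.32],[0.0005,0,0,0,0.36],[0.0005,0,0,0,0.4],[0.0005,0,0,0,0.45],[0.0005,0,0,0,0.5]]'
python3 - <<'E'
from h import *
for k in range(6):
    im=viewer.camera("wrist"); cv2.imwrite(f"pics/l{k}.png",im[100:400,120:440,::-1])
im=viewer.camera("scene");cv2.imwrite("pics/l_scene.png",cv2.resize(im[140:260,230:390,::-1],None,fx=4,fy=4))
cv2.imwrite("pics/l.png",np.hstack([cv2.imread("pics/l0.png"),cv2.imread("pics/l4.png")]))
s=robot.read_state();print(s["wrist_force"],s["eef_pos"],s["gripper_width"],s["time"])
E
```

```text
time: 30.32
eef_pos: [0.518, 0.1829, 0.3547]
orientation: [-1.465, 1.571, -1.37]
wrist_force: [0.4, -0.5, -0.7]
gripper_width: 0.501
[ 0.44169375 -0.47256019  0.4256775 ] [0.51797847 0.18288045 0.35469429] 0.49671578121986354 30.6667
```

View pics/l.png

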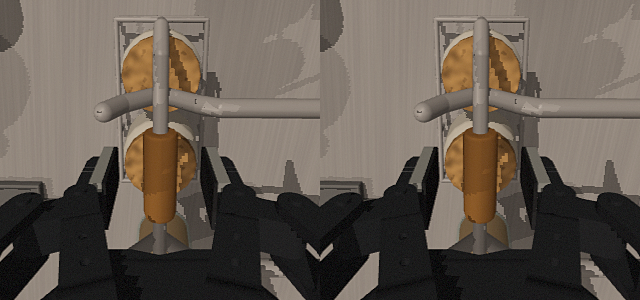

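View pics/l_scene.png

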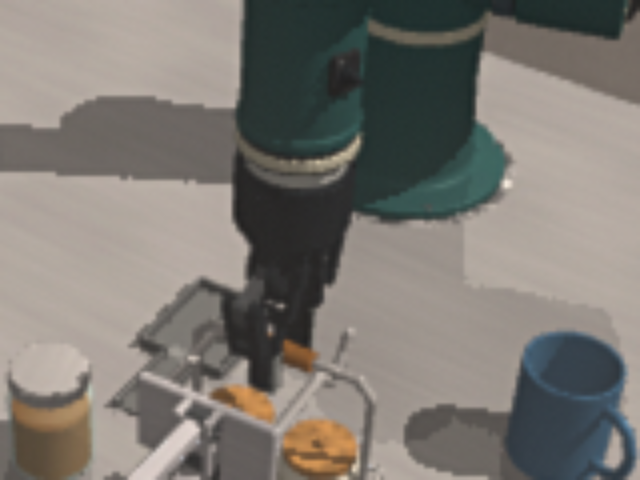

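```bash
python3 -m pendant '[[-0.002,0,0,0,0.5],[-0.006,0,0,0,0.5],[-0.012,0,0,0,0.5],[-0.02,0,0,0,0.5],[-0.03,0,0,0,0.5],[-0.042,0,0,0,0.5],[-0.056,0,0,0,0.5],[-0.072,0,0,0,0.5],[-0.09,0,0,0,0.5],[-0.11,0,0,0,0.5],[-0.13,0,0,0,0.5],[-0.15,0,0,0,0.5],[-0.165,0,0,0,0.5],[-0.175,0,0,0,0.5],[-0.18,0,0,0,0.5],[-0.18,0,0,0,0.5],[-0.18,0,0,0,0.5],[-0.18,0,0,0,0.5]]'
python3 - <<'E'
from h import *
for k in range(2):
  for c in["wrist","scene","side"]:
    im=viewer.camera(c);cv2.imwrite(f"pics/m{k}_{c}.png",im[:,:,::-1])
    if k==0:
      _,T,_=cal(c)
      for t in["caddy_grip","scale_seat"]:
        for d in viewer.mark_of(c,t)[:1]: print(c,t,round(d["confidence"],2),np.round((T@np.append(d["centre"],1))[:3],4))
    print(c, k and cv2.absdiff(im[:,:,::-1].copy(),cv2.imread(f"pics/m0_{c}.png")).max(2).__gt__(60).sum())
a=cv2.imread("pics/m1_wrist.png");b=cv2.imread("pics/m1_scene.png")[140:260,230:390]
cv2.imwrite("pics/m.png",np.hstack([cv2.resize(a,(400,300)),cv2.resize(b,(400,300),interpolation=2)]))
print(robot.read_state()["time"])
E
```

```text
time: 32.17
eef_pos: [0.5178, 0.1829, 0.5333]
orientation: [-2.943, 1.569, -2.848]
wrist_force: [0.5, 0.1, -1.2]
gripper_width: 0.504
wrist caddy_grip 0.59 [0.5201 0.1842 0.2007]
wrist 0
scene caddy_grip 0.81 [0.5201 0.1874 0.1984]
scene scale_seat 0.95 [0.5137 0.1841 0.201 ]
scene 0
side caddy_grip 0.98 [0.5191 0.1844 0.1996]
side scale_seat 0.66 [0.5164 0.1812 0.201 ]
side 0
wrist 1319
scene 45
side 0
32.7667
```

View pics/m.png

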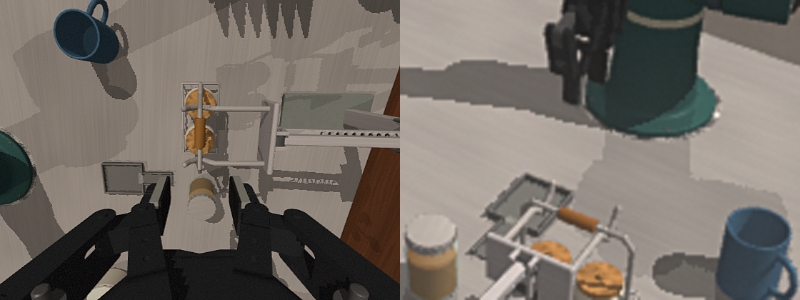

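View pics/m1_side.png

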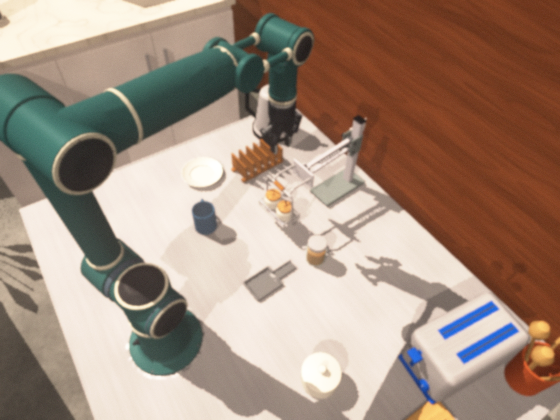

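Run:
```python
from h import *
L=[]
for i in range(24): L.append(viewer.camera("wrist").astype(np.float32)[75:240,240:400])
p=[cv2.phaseCorrelate(L[0].mean(2),l.mean(2))[0] for l in L]
print(np.round(p,2).tolist()); print(robot.read_state()["time"])
```

```text
[[0.0, 0.0], [-0.01, -0.02], [-0.0, -0.02], [0.02, -0.03], [0.02, -0.05], [0.01, -0.02], [0.01, -0.04], [0.03, 0.01], [0.02, 0.01], [0.03, 0.01], [0.02, -0.02], [0.03, -0.02], [0.02, 0.0], [0.02, 0.01], [0.03, 0.0], [0.03, -0.06], [0.02, 0.0], [0.04, 0.03], [0.02, -0.03], [0.01, -0.02], [0.04, -0.02], [0.04, -0.02], [0.02, -0.04], [0.04, -0.02]]
33.9667
```

Over 1.2 s the wrist picture shifts by less than 0.1 px, so the caddy is hanging still. I'm handing it in.

```bash
python3 -c "
from rig import robot
print(robot.hand_in())"
```

```text
the job is handed in; nothing more can be done
None
```

The caddy is hanging on both hooks of the scale with the gripper 18 cm above it. I handed the job in at about 34 s of the 69 s allowed; no verdict came back.

- **Carrying:** I picked it up by the wooden grip. The wrist force put its weight at about 6.6 N. I kept the tool pointing straight down, carried it over the jam jar and brought the handle over the hook tips from the -x side.
- **Lowering:** I followed the scale's arc down about 65 mm, well short of the bottom stop. Along the way the hand pulled and pushed along the arm by up to about 5 N, and this drifted while I was holding still. I took it out in steps of 0.1 to 1 mm.
- **Letting go:** I released only when the mean wrist force was about 0.3 N or less on every axis: x -0.27, y 0.03 and z -0.15 N. I went 0.5 mm lower as I opened, and the noise per reading is about 0.5 N. Pictures taken after the fingers had opened showed no visible drop or spring-back.
- **Last checks:**
  - **Seating:** The networks put the grip at a height of about 0.20 m and the seat at 0.201 m, so the handle is seated. Sideways the two differed by 3 to 7 mm, about what the networks' 4 mm error allows.
  - **Stillness:** The wrist pictures shifted by less than 0.1 px over 1.2 s. An earlier pair from that camera had differed, probably because the arm was still settling; I did not confirm that.
  - **Other things:** I saw nothing else on the island moved in the pictures, though I did not measure each item again.

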